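# Seat the stopper and hold the cell holder in the locating corner

## Task

First press the black stopper fully home into the aluminium cell holder where it stands. Then pick the holder up, keep it upright, set it flat on the plate of the locating fixture and press it into the corner, its long side against the long fence and its end against the short stop, touching both at once. Finish while still holding it in the gripper and pushing it against both fences, and leave the other things on the bench undisturbed.

Things in the scene. Friction and masses are not known exactly. Their poses are not given: they have to be found in the camera images.
- holder: loose machined aluminium cell holder, a block 30 x 60 x 45 mm (x, y, z), about 0.2 to 0.3 kg, standing on the worktop. Origin: centre of its underside; y along its 60 mm length, z up. A black round stopper sits in the middle of its top; either end may go against the stop. It can be gripped across its 30 mm width above the fences
- stopper (a joint): how far the stopper is pressed into the holder (m): starts between 0 and 0.002, 0.008 is fully home. About 4 N of friction: it takes a push of 6 to 15 N and stays where it is left
- stopper_top (a point): centre of the flat top of the stopper's black head (21 mm across, 12 mm thick); 65 mm above the holder's underside at joint 0, 57 mm when home (head then rests on the holder's top)
- fixture: locating fixture fixed to the worktop: dark steel plate 80 x 110 x 10 mm (x, y, z) carrying two steel fences that form a corner; plate and fences are ground smooth and slippery (friction about 0.15). Origin: centre of the plate's underside. The long fence stands along its +x side, the short stop across its +y end
- long_fence: long fence, fixed to the plate: 12 x 100 x 14 mm bar along the fixture's y, standing 14 mm above the plate (24 mm above the worktop). Origin: centre of its underside, at (34, 0, 10) mm in the fixture; its working face is the -x one, 28 mm from the fixture's centre
- short_stop: short stop, fixed to the plate: 40 x 12 x 14 mm bar along the fixture's x, 14 mm above the plate, with an 8 mm gap between it and the long fence. Origin: centre of its underside, at (0, 49, 10) mm in the fixture; its working face is the -y one, 43 mm from the fixture's centre
- corner_seat (a point): where the centre of the holder's underside lies when it touches both fences: on the plate's top (10 mm above the worktop), at (13, 13) mm in the fixture; axes as the fixture's
- vial: bystander: small screw-cap vial, 35x35x64 mm, loose; origin: centre of its underside; leave it where it stands
- rack: bystander: rack for square cells, 44x110x30 mm, loose; origin: centre of its underside; leave it where it stands
- salt: bystander: small reagent bottle, 37x38x72 mm, loose; origin: centre of its underside; leave it where it stands
- timer: bystander: desk timer, 66x62x17 mm, loose; origin: centre of its underside; leave it where it stands
- beaker: bystander: small clear beaker, 46x46x58 mm, loose; origin: centre of its underside; leave it where it stands
Mind the look-alikes: they are no part of the job. Leave any purple or red look-alike of the holder alone.

How it is judged:
By the outcome, as a careful person would: the job done as asked, in the order asked, and still so for the second after the job is handed in, while the arm keeps its last pose, push and grip.
It also fails if it takes over 61 s, if anything falls off the work surface, if the arm or the gripper's body presses on something with over 40 N, if the wrist force passes 120 N, or if a joint passes its speed limit or range.

## Robot

A 7-joint arm with a two-finger parallel gripper is mounted at the origin on a cart in front of the work surface, level with it; the furniture and walls round the work are solid. World frame = base frame: x ahead of the robot, y to its left, z up, the work surface at z = 0. Lengths are in m, angles in rad, forces in N, time in s.
With the tool pointing down it reaches from about 0.35 to 0.775 m from the base axis. Payload 3.1 kg.
Tool frame: the origin (TCP) lies midway between the tips of the shut fingers; the grasp point (between the pads) lies 19 mm behind it; x points along the fingers, z is the direction in which the jaws open and shut, and the axes are right-handed (so a half turn about x gives the same grasp; the last joint's range is limited). The gripper opens to 85 mm and grips with 20 to 120 N. Pads are 22 mm wide; open, the fingers measure 114 mm over their backs; the gripper's body (76 mm by 85 mm) begins 54 mm behind the grasp point. The pads swing forward as they close: fully open they stand 13 mm farther back than shut.
Start: joints at [-1.198, 0.311, 0.014, 1.512, -0.004, 1.319, -0.027], TCP at [0.222, 0.503, 0.231] pointing down, gripper open.
Joint ranges: [-2.7, 2.7], [-0.3, 1.91], [-1.27, 1.3], [0.12, 2.57], [-1.44, 4.58], [0.2, 2.03], [-3.05, 3.05]. Speed limits (rad/s): [2.79, 2.79, 3.14, 3.14, 3.14, 3.14, 3.14].

## Interface

Orientations are given as a unit quaternion [x, y, z, w].
In Python, from workcell import read_state, capture, camera_info, sign_off, look_for, regions_of, tip_of gives the robot as it stands.
- The arm moves only by the tool arm_command, never from a script. Its argument "series" is a list of rows, each an object with "travel": the shift along the tool's x, y, z in mm, a list of three; "rotation": the turn, a rotation vector about the tool's x, y, z in rad, a list of three; "gripper": the opening, from 0 (shut) to 1 (fully open). A call has exactly 5 rows; each row is the pose to reach, as a shift and turn from the pose commanded when the call began, along the tool's axes at that moment; what a row does not reach only later rows make up. A row lasts 1/10 s, in which the tool goes at most 50 mm and 8.59 degrees, less where a joint would pass 70% of its speed; a pose out of reach is approached as far as the arm can. A call with a gripper value outside its range is refused whole. The fingers move at their own pace and stop on an object; the grip force is fixed at half the most. Time passes only in rows, so rows that repeat a pose let the fingers close, or fill a call up. It gives the time, the measured TCP pose, the force and the opening at its end, in the units of the state.
- read_state(): the state, without advancing time (a new reading comes with each control period).
- capture(name): name is "scene" or "top" or "wrist"; returns the picture (384x512x3 uint8, red, green, blue); there is no depth.
- camera_info(name): a dict with "mtx" (3x3 intrinsics, pixels), "k1" (the pictures are not rectified: a ray, as slopes to the right and down, at radius r is drawn at 1 + k1 r^2 times it, then the intrinsics apply), "R" (3x3) and "t" (3): a world point X has camera coordinates R X + t. Camera axes: x right, y down, z forward; pixel columns grow to the right and rows downward; lengths in m; the calibration is good to about 2 mm. A picture is of the moment at which its call begins: read the wrist's pose just before it. camera_info takes no time and is no camera call; for the wrist camera it gives the pose at the moment of the call.
- sign_off(): hands the job in, once; it reports no verdict.
Trained networks look in the newest picture that a camera, given by its name, has taken for a name from the list of things; names that differ only in an ending like _2 or _b are one class to them, and where a whole thing is asked for, a point or a joint stands for the part that bears it (a point fixed in the world has none). Each returns a list of dicts, best first, with "confidence" (0 to 1); they miss things now and then, are a little off and sometimes report something else, mostly with a low value. They report only what shows in the picture. A call takes as long as a camera call. They do not tell look-alikes from the thing itself.
- look_for(camera, name): "box" ([left, top, right, bottom] in pixels, round what is visible of it).
- regions_of(camera, name): "region" (384x512 bool, what is visible of it) and "box" ([left, top, right, bottom] in pixels, round what is visible of it).
- tip_of(camera, name): "xy" ([column, row] in pixels: a listed point, or the origin of a listed thing).
The state is a dict: "time": time; "joint_positions": joint angles; "qd": joint speeds; "effort": joint torques, N m; "tcp_pos": TCP position; "tool_rot": TCP orientation; "force": force on the tool from outside, world axes, zero at the start; "ft_torque": the same for the moment, N m; "gripper_width": finger opening in m.
Only numpy, scipy, OpenCV 4.12 (cv2) and the standard library are available. Lean on these libraries where they do the work, as an engineer would, in place of code of your own. Each camera call takes 0.05 s, during which the arm holds its last target.

## Working session

There is one attempt and no reset: what is moved stays moved. The work goes in short steps, Python scripts to look and compute and a tool call to move; the robot and the scene stay as the last step left them, time stands still between calls to the robot, and variables do not carry over. Pictures are saved under pics/ and viewed, and the job is handed in when it is done.

Besides the shell and the picture viewer there is one more tool, called after "Call:" by a JSON object that holds its "op" and its "data", one argument or row to a line. arm_command: Moves the arm, as the interface text tells. Its arguments: {"type":"object","properties":{"series":{"type":"array"}},"required":["series"]}

```bash
ls; mkdir -p pics
python3 - <<'E'
from workcell import *
import cv2
s=read_state(); print(s)
for n in("scene","top","wrist"):
    im=capture(n); cv2.imwrite(f"pics/{n}0.png",im[:,:,::-1]); i=camera_info(n); print(n,i)
E
```

```text
pics
{'time': 0.0, 'joint_positions': array([-1.19771623,  0.31174226,  0.01397878,  1.51303984, -0.00442791,
        1.31920096, -0.02719632]), 'qd': array([-9.29259234e-06, -1.33616064e-03,  1.53501788e-04, -7.44846923e-04,
       -9.29435318e-04,  1.02995961e-03, -7.62249025e-04]), 'effort': array([ 1.43762109e-04, -3.79916632e+01,  1.46301454e-01, -2.30596161e+01,
        1.24082499e-02,  1.37382012e-02,  1.89927391e-05]), 'tcp_pos': array([0.22132597, 0.50271251, 0.23021888]), 'tool_rot': array([-0.38683285,  0.59290778,  0.3858827 ,  0.59153635]), 'force': array([ 0.26612334, -0.57576739, -0.01799827]), 'ft_torque': array([-0.03090852,  0.01187958, -0.0218646 ]), 'gripper_width': 0.08497467716751676}
scene {'mtx': array([[475.63391779,   0.        , 248.72290592],
       [  0.        , 475.63391779, 187.86430015],
       [  0.        ,   0.        ,   1.        ]]), 'k1': -0.07322087340130257, 'R': array([[ 0.78114017, -0.62435425, -0.00134244],
       [-0.38879055, -0.48473782, -0.7834993 ],
       [ 0.48853039,  0.61254471, -0.62139122]]), 't': array([-0.59878945,  0.17369072,  0.92381179])}
top {'mtx': array([[455.28608489,   0.        , 255.88823433],
       [  0.        , 455.28608489, 188.01062947],
       [  0.        ,   0.        ,   1.        ]]), 'k1': -0.15678611234267928, 'R': array([[-0.13319089, -0.99108809, -0.0021407 ],
       [-0.9675439 ,  0.13049423, -0.21640254],
       [ 0.21475333, -0.02675163, -0.97630188]]), 't': array([-0.16655228,  0.6224044 ,  1.14073004])}
wrist {'mtx': array([[309.31560303,   0.        , 256.48954445],
       [  0.        , 309.31560303, 197.3573924 ],
       [  0.        ,   0.        ,   1.        ]]), 'k1': -0.05877935131358332, 'R': array([[ 0.40253941,  0.91540201, -0.00108349],
       [ 0.87811925, -0.38580977,  0.28294417],
       [ 0.25858965, -0.11484761, -0.95913577]]), 't': array([-0.54970082, -0.03675779,  0.37882408])}
```

View pics/scene0.png

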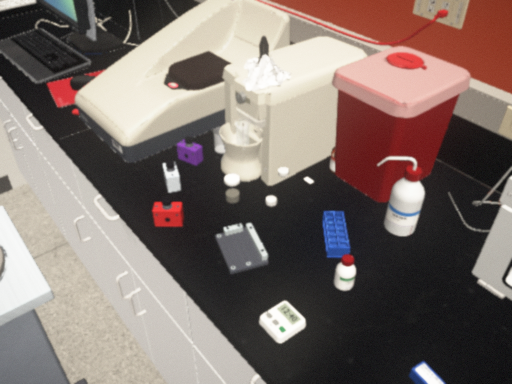

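View pics/top0.png

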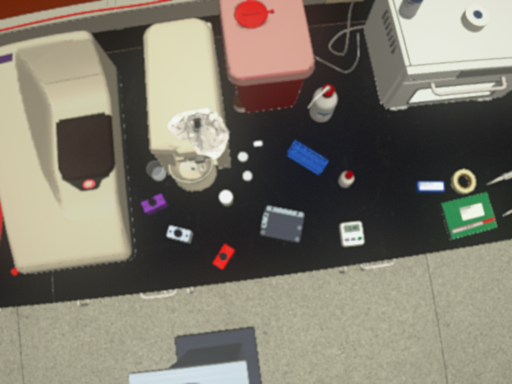

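View pics/wrist0.png

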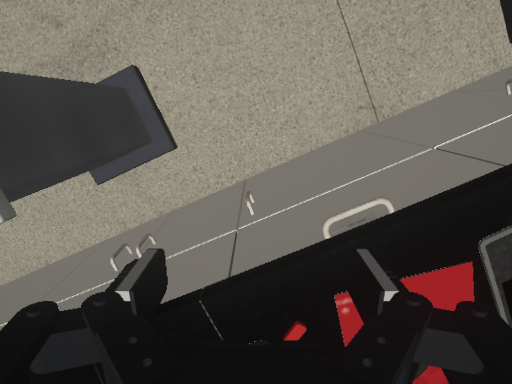

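The three block-shaped candidates in the top picture are silver (180,234), red (224,256) and purple (153,204). In the scene picture they are silver (172,178), red (168,214) and purple (190,152). I choose the silver one and check it in a close crop.

```bash
cat > h.py <<'E'
import numpy as np, cv2
from scipy.spatial.transform import Rotation as Ro
from scipy.optimize import least_squares
from workcell import *
def proj(ci,X):
    X=np.atleast_2d(X)@ci["R"].T+ci["t"]; s=X[:,:2]/X[:,2:]
    s=s*(1+ci["k1"]*(s**2).sum(1,keepdims=True)); m=ci["mtx"]
    return s*[m[0,0],m[1,1]]+m[:2,2]
def unproj(ci,uv,z):
    uv=np.atleast_2d(np.float64(uv)); m=ci["mtx"]
    d=(uv-m[:2,2])/[m[0,0],m[1,1]]; s=d.copy()
    for _ in range(20): s=d/(1+ci["k1"]*(s**2).sum(1,keepdims=True))
    D=np.c_[s,np.ones(len(s))]@ci["R"]; C=-ci["R"].T@ci["t"]
    return C+D*((z-C[2])/D[:,2])[:,None]
def boxpts(x,y,th,lx,ly,lz,z0=0,ox=0,oy=0):
    P=np.array([[ox+a*lx/2,oy+b*ly/2,z0+c*lz] for a in(-1,1) for b in(-1,1) for c in(0,1)])
    c,s=np.cos(th),np.sin(th)
    return np.c_[x+c*P[:,0]-s*P[:,1],y+s*P[:,0]+c*P[:,1],P[:,2]]
def crop(im,c,r,k,name):
    x0,y0=int(max(0,c[0]-r)),int(max(0,c[1]-r)); p=im[y0:int(c[1]+r),x0:int(c[0]+r),::-1]
    cv2.imwrite(name,cv2.resize(p,None,fx=k,fy=k,interpolation=cv2.INTER_CUBIC)); return x0,y0
E
python3 - <<'E'
from h import *
out={}
for n in("scene","top"):
    im=capture(n); ci=camera_info(n)
    for nm in("holder","fixture","short_stop","long_fence"):
        for d in regions_of(n,nm)[:4]:
            m=d["region"]; yx=np.argwhere(m).mean(0) if m.any() else [0,0]
            print(n,nm,round(d["confidence"],2),np.round(d["box"]),m.sum(),unproj(ci,yx[::-1],0.03)[0].round(3))
            out[f"{n}_{nm}_{d['confidence']:.3f}"]=m
    for nm in("holder","stopper_top","corner_seat","fixture","vial","salt","timer","beaker","rack"):
        for d in tip_of(n,nm)[:4]:
            z={"stopper_top":.064,"corner_seat":.01}.get(nm,0)
            print("tip",n,nm,round(d["confidence"],2),np.round(d["xy"],1),unproj(ci,d["xy"],z)[0].round(3))
    np.savez(f"{n}.npz",im=im)
    hc,fc=((172,178),(242,247)) if n=="scene" else ((180,234),(283,224))
    print(crop(im,hc,28,10,f"pics/{n}_h.png"),crop(im,fc,35,8,f"pics/{n}_f.png"))
np.savez("masks.npz",**out); print(read_state()["time"])
E
```

```text
scene holder 0.8 [155. 198. 184. 226.] 745 [ 0.428 -0.142  0.03 ]
scene holder 0.72 [179. 135. 203. 169.] 537 [0.595 0.029 0.03 ]
scene holder 0.59 [165. 160. 176. 192.] 401 [ 0.502 -0.035  0.03 ]
scene fixture 0.92 [216. 222. 268. 275.] 1840 [ 0.486 -0.326  0.03 ]
scene short_stop 0.65 [222. 220. 247. 233.] 154 [ 0.508 -0.271  0.03 ]
scene long_fence 0.81 [246. 223. 268. 259.] 281 [ 0.522 -0.331  0.03 ]
scene long_fence 0.55 [169. 161. 175. 166.] 52 [0.524 0.008 0.03 ]
tip scene holder 0.86 [169.  182.3] [ 0.503 -0.017  0.   ]
tip scene holder 0.77 [191.3 158.2] [0.603 0.035 0.   ]
tip scene holder 0.66 [169.5 221.8] [ 0.43  -0.141  0.   ]
tip scene stopper_top 0.62 [167.3 157.9] [ 0.512 -0.009  0.064]
tip scene stopper_top 0.55 [165.1 197.1] [ 0.432 -0.132  0.064]
tip scene stopper_top 0.4 [187.4 139.9] [0.592 0.028 0.064]
tip scene corner_seat 0.63 [242.  240.5] [ 0.513 -0.295  0.01 ]
tip scene fixture 0.7 [240.9 248.1] [ 0.504 -0.303  0.   ]
tip scene vial 0.59 [231.8 197.5] [ 0.588 -0.16   0.   ]
tip scene salt 0.94 [343.2 284.7] [ 0.596 -0.503  0.   ]
tip scene timer 0.94 [283.
[... 751 characters left out ...]
 0.49 [225.3 256.5] [ 0.431 -0.142  0.   ]
tip top stopper_top 0.61 [175.1 232.7] [ 0.505 -0.022  0.064]
tip top stopper_top 0.55 [150.8 203.8] [0.59  0.035 0.064]
tip top stopper_top 0.51 [223.6 258.4] [ 0.422 -0.141  0.064]
tip top corner_seat 0.61 [275.  216.7] [ 0.52  -0.291  0.01 ]
tip top fixture 0.81 [281.2 221.4] [ 0.506 -0.307  0.   ]
tip top fixture 0.48 [227.3 201.1] [ 0.583 -0.166  0.   ]
tip top vial 0.7 [226.8 199.7] [ 0.587 -0.165  0.   ]
tip top salt 0.49 [341. 181.] [ 0.598 -0.492  0.   ]
tip top timer 0.78 [351.1 234.8] [ 0.443 -0.493  0.   ]
tip top beaker 0.79 [160. 171.] [0.695 0.015 0.   ]
tip top rack 0.97 [303.8 159.7] [ 0.673 -0.396  0.   ]
(152, 206) (248, 189)
1.55
```

Run:
```python
import cv2,numpy as np
a=cv2.imread("pics/scene_h.png");b=cv2.imread("pics/top_h.png");c=cv2.imread("pics/scene_f.png");d=cv2.imread("pics/top_f.png")
f=lambda i:cv2.resize(i,(390,290) if 0 else (300,300))
cv2.imwrite("pics/four.png",np.vstack([np.hstack([f(a),f(b)]),np.hstack([f(c),f(d)])]))
```

```text
(no output)
```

View pics/four.png

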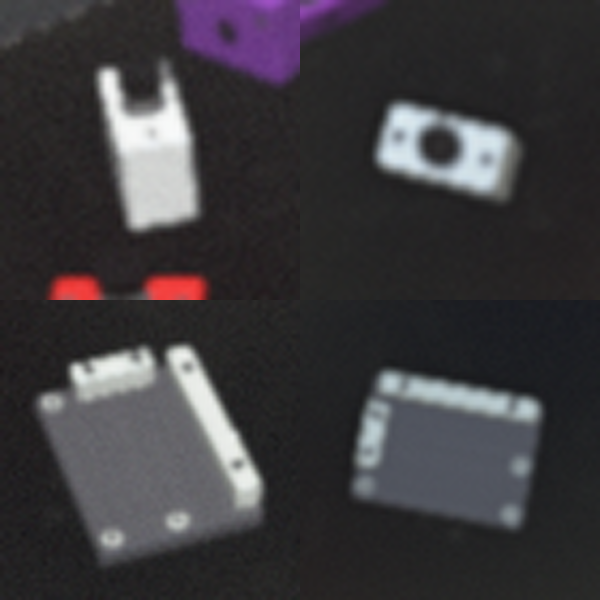

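```bash
cat > fit.py <<'E'
from h import *
from scipy.optimize import minimize
def hull(img,ci,P,val,S,off):
    uv=(proj(ci,P)-off+0.5)*S-0.5
    h=cv2.convexHull(np.float32(uv)).reshape(-1,2)
    cv2.fillConvexPoly(img,np.round(h*16).astype(np.int32),val,shift=4,lineType=cv2.LINE_AA)
def cyl(x,y,r,z0,z1):
    a=np.linspace(0,2*np.pi,24,endpoint=False)
    return np.vstack([np.c_[x+r*np.cos(a),y+r*np.sin(a),0*a+z] for z in(z0,z1)])
def holder(p,ci,off,sz,S=4,zt=.064):
    img=np.zeros((sz[1]*S,sz[0]*S),np.uint8)
    hull(img,ci,boxpts(p[0],p[1],p[2],.03,.06,.045,z0=p[3] if len(p)>3 else 0),255,S,off)
    z0=p[3] if len(p)>3 else 0
    hull(img,ci,cyl(p[0],p[1],.0105,z0+zt-.012,z0+zt),0,S,off)
    return cv2.resize(img,sz,interpolation=cv2.INTER_AREA)/255.
def fixture(p,ci,off,sz,S=4,lv=(.35,1)):
    img=np.zeros((sz[1]*S,sz[0]*S),np.uint8)
    hull(img,ci,boxpts(*p[:3],.08,.11,.01),int(lv[0]*255),S,off)
    hull(img,ci,boxpts(*p[:3],.012,.1,.014,.01,.034,0),int(lv[1]*255),S,off)
    hull(img,ci,boxpts(*p[:3],.04,.012,.014,.01,0,.049),int(lv[1]*255),S,off)
    return cv2.resize(img,sz,interpolation=cv2.INTER_AREA)/255.
def run(render,views,p0,step,offs=False):
    # views: list of (gray crop, ci, off)
    def cost(p):
        c=0
        for g,ci,off in views:
            r=render(p,ci,off,(g.shape[1],g.shape[0]))
            A=np.c_[r.ravel(),np.ones(r.size)]; sol=np.linalg.lstsq(A,g.ravel(),rcond=None)[0]
            c+=((A@sol-g.ravel())**2).sum()/((g-g.mean())**2).sum()
        return c
    best=None
    for k in range(3):
        p=np.array(p0) if best is None else best.x
        sim=np.vstack([p]+[p+np.eye(len(p))[i]*step[i]*(1 if k!=1 else -1) for i in range(len(p))])
        r=minimize(cost,p,method="Nelder-Mead",options=dict(initial_simplex=sim,xatol=1e-5,fatol=1e-6,maxiter=250))
        if best is None or r.fun<best.fun: best=r
    return best.x,best.fun
E
cat > a.py <<'E'
from fit import *
V={}
for n in("scene","top"):
    g=cv2.cvtColor(np.load(n+".npz")["im"],cv2.COLOR_RGB2GRAY)/255.
    ci=camera_info(n); V[n]=(g,ci)
def cr(n,x0,y0,x1,y1):
    g,ci=V[n]; return (np.minimum(g[y0:y1,x0:x1],.8),ci,np.array([x0,y0]))
H={"scene":cr("scene",160,157,186,196),"top":cr("top",162,222,198,248)}
F={"scene":cr("scene",208,214,276,280),"top":cr("top",252,198,310,248)}
for nm,fn,D,p0 in(("holder",holder,H,[.505,-.028,-.0]),("fixture",fixture,F,[.502,-.307,0.])):
    for ks in(["scene"],["top"],["scene","top"]):
        b=min((run(fn,[D[k] for k in ks],[p0[0],p0[1],t],[.006,.006,.1]) for t in(-.2,0,.2)),key=lambda q:q[1])
        print(nm,ks,b[0].round(4),round(b[1],3))
E
python3 a.py
```

```text
holder ['scene'] [ 0.507  -0.0274 -0.3818] 0.072
holder ['top'] [ 0.5061 -0.0267 -0.378 ] 0.115
holder ['scene', 'top'] [ 0.5066 -0.027  -0.3739] 0.196
fixture ['scene'] [ 0.4997 -0.3071 -0.3336] 0.084
fixture ['top'] [ 0.499  -0.3073 -0.3321] 0.062
fixture ['scene', 'top'] [ 0.4994 -0.3073 -0.3352] 0.15
```

Run:
```python
from h import *
ci=camera_info("top")
for z in(0,.08,.15): print(z,unproj(ci,[[15,272],[70,270],[130,258],[131,200],[8,65]],z)[:,:2].round(2).tolist())
ci=camera_info("scene")
print(unproj(ci,[[126,156],[78,112],[72,100]],0).round(2).tolist())
s=read_state(); print(Ro.from_quat(s["tool_rot"]).as_matrix().round(3), s["tcp_pos"])
print(proj(camera_info("top"),s["tcp_pos"]))
```

```text
0 [[0.46, 0.46], [0.45, 0.3], [0.46, 0.12], [0.62, 0.1], [1.12, 0.49]]
0.08 [[0.45, 0.42], [0.44, 0.26], [0.45, 0.1], [0.6, 0.08], [1.07, 0.44]]
0.15 [[0.44, 0.38], [0.43, 0.23], [0.44, 0.08], [0.59, 0.07], [1.02, 0.4]]
[[0.47, 0.15, 0.0], [0.47, 0.46, 0.0], [0.48, 0.55, 0.0]]
[[-0.    -0.915  0.403]
 [-0.     0.403  0.915]
 [-1.    -0.    -0.   ]] [0.22159624 0.50336653 0.23128532]
[[-39.22587245 367.78243017]]
```

Silver (180,234 in top; 172,178 in scene) has the black stopper and is plain aluminium, so it is the holder. Both cameras put it at about (0.507, -0.027) with yaw -0.375. The fixture is at (0.499, -0.307) with yaw -0.333. I'll move towards the holder with the gripper shut.

Call:
{"op": "arm_command", "data": {
  "series": [
    {"travel": [-10,-35,-30],"rotation": [0.14,0,0],"gripper": 0},
    {"travel": [-20,-70,-62],"rotation": [0.28,0,0],"gripper": 0},
    {"travel": [-20,-105,-94],"rotation": [0.42,0,0],"gripper": 0},
    {"travel": [-20,-140,-126],"rotation": [0.56,0,0],"gripper": 0},
    {"travel": [-20,-175,-158],"rotation": [0.7,0,0],"gripper": 0}
  ]
}}

```text
time: 2.05
tcp_pos: [0.3188, 0.2865, 0.2516]
tool_rot: [-0.158, 0.689, 0.158, 0.69]
force: [1.5, -0.3, 0.6]
gripper_width: 0.0122
```

```bash
cat > go.py <<'E'
import sys
from h import *
# go.py x y z heading : print tool-frame travel(mm), rotvec to goal with tool down and jaw heading
def goal(x,y,z,h,s=None):
    s=s or read_state(); R=Ro.from_quat(s["tool_rot"])
    G=np.c_[[0,0,-1],np.cross([np.cos(h),np.sin(h),0],[0,0,-1]),[np.cos(h),np.sin(h),0]]
    t=R.inv().apply(np.array([x,y,z])-s["tcp_pos"])*1000
    r=(R.inv()*Ro.from_matrix(G)).as_rotvec()
    z=R.as_matrix()[:,2]
    print("t %.2f tcp"%s["time"],s["tcp_pos"].round(4),"head %.4f"%np.arctan2(z[1],z[0]),"w %.4f"%s["gripper_width"],"F",s["force"].round(1))
    print("travel",t.round(1),"rot",r.round(4),"n",np.linalg.norm(t).round(0))
if __name__=="__main__": goal(*map(float,sys.argv[1:5]))
E
python3 go.py .507 -.027 .16 -.375
```

```text
t 2.05 tcp [0.3188 0.2865 0.2516] head 0.4504 w 0.0122 F [ 1.5 -0.3  0.6]
travel [  91.5 -364.2   32.9] rot [ 8.254e-01  8.000e-04 -1.000e-03] n 377.0
```

Call:
{"op": "arm_command", "data": {
  "series": [
    {"travel": [0,-40,0],"rotation": [0.12,0,0],"gripper": 0},
    {"travel": [0,-80,2],"rotation": [0.25,0,0],"gripper": 0},
    {"travel": [0,-120,5],"rotation": [0.38,0,0],"gripper": 0},
    {"travel": [0,-160,8],"rotation": [0.5,0,0],"gripper": 0},
    {"travel": [0,-200,10],"rotation": [0.62,0,0],"gripper": 0}
  ]
}}

```text
time: 2.55
tcp_pos: [0.4159, 0.1117, 0.2517]
tool_rot: [0.06, 0.704, -0.059, 0.705]
force: [0.6, -0.3, -0.0]
gripper_width: -0.0001
```

```bash
python3 go.py .507 -.027 .16 -.375
```

```text
t 2.55 tcp [0.4159 0.1117 0.2517] head -0.1686 w -0.0001 F [ 0.6 -0.3 -0. ]
travel [  91.6 -121.5  113. ] rot [ 0.2064  0.0008 -0.0011] n 190.0
```

Call:
{"op": "arm_command", "data": {
  "series": [
    {"travel": [0,-35,30],"rotation": [0.07,0,0],"gripper": 0},
    {"travel": [20,-75,65],"rotation": [0.14,0,0],"gripper": 0},
    {"travel": [50,-105,98],"rotation": [0.206,0,0],"gripper": 0},
    {"travel": [80,-121.5,113],"rotation": [0.206,0,0],"gripper": 0},
    {"travel": [91,-121.5,113],"rotation": [0.206,0,0],"gripper": 0}
  ]
}}

```text
time: 3.05
tcp_pos: [0.5061, -0.0307, 0.1572]
tool_rot: [0.131, 0.696, -0.135, 0.693]
force: [-0.6, -0.2, -0.2]
gripper_width: -0.0002
```

Run:
```python
from h import *
from go import goal
goal(.507,-.027,.075,-.375)
ci=camera_info("wrist"); im=capture("wrist"); cv2.imwrite("pics/w1.png",im[:,:,::-1])
np.savez("w1.npz",im=im,**ci)
print(proj(ci,[[.507,-.027,.064],[.507,-.027,0]]))
for d in tip_of("wrist","stopper_top")[:3]: print(d, unproj(ci,d["xy"],.064))
```

```text
t 3.05 tcp [ 0.5061 -0.0307  0.1572] head -0.3781 w -0.0002 F [-0.6 -0.2 -0.2]
travel [82.2  4.3 -0.3] rot [-0.0031 -0.0022  0.0061] n 82.0
[[256.40360972 195.66048289]
 [256.53500695 177.44405119]]
{'xy': [338.9, 76.5], 'confidence': 0.74} [[0.59517384 0.03424011 0.064     ]]
```

View pics/w1.png

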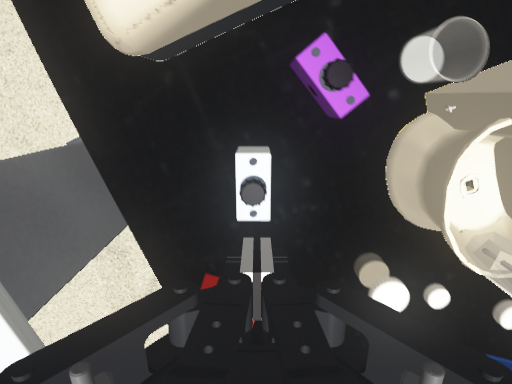

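Run:
```python
from fit import *
from go import goal
goal(.507,-.027,.075,-.375)
ci=camera_info("wrist"); im=capture("wrist")
g=np.minimum(cv2.cvtColor(im,cv2.COLOR_RGB2GRAY)/255.,.8)
x0,y0,x1,y1=228,135,280,232
v=[(g[y0:y1,x0:x1],ci,np.array([x0,y0]))]
for zt in(.063,.065): print(zt,run(lambda p,c,o,s:holder(p,c,o,s,zt=zt),v,[.507,-.027,-.375],[.005,.005,.1]))
crop(im,(254,185),50,6,"pics/w2.png")
goal(.507,-.027,.075,-.375)
```

```text
t 3.15 tcp [ 0.505  -0.0254  0.1582] head -0.3717 w 0.0001 F [-0.   0.2  0.8]
travel [83.2 -0.6  2.8] rot [ 0.0033 -0.005   0.0022] n 83.0
0.063 (array([ 0.50516169, -0.02506962, -0.37506138]), np.float64(0.12151538772484528))
0.065 (array([ 0.50517422, -0.02498405, -0.37304198]), np.float64(0.140345823078118))
t 3.20 tcp [ 0.5061 -0.0242  0.1598] head -0.3693 w 0.0001 F [-0.5  0.2  0.9]
travel [84.8 -2.2  2. ] rot [ 0.0057 -0.0023  0.0001] n 85.0
```

View pics/w2.png

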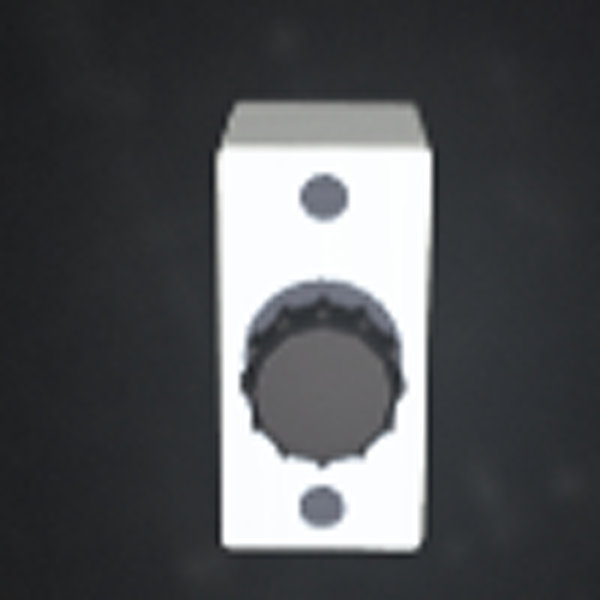

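Call:
{"op": "arm_command", "data": {
  "series": [
    {"travel": [35,0,0],"rotation": [0,0,0],"gripper": 0},
    {"travel": [65,0,0],"rotation": [0,0,0],"gripper": 0},
    {"travel": [80,0,0],"rotation": [0,0,0],"gripper": 0},
    {"travel": [84,0,0],"rotation": [0,0,0],"gripper": 0},
    {"travel": [84,0,0],"rotation": [0,0,0],"gripper": 0}
  ]
}}

```text
time: 3.7
tcp_pos: [0.5075, -0.0237, 0.0774]
tool_rot: [0.13, 0.695, -0.129, 0.696]
force: [1.3, 0.3, -0.0]
gripper_width: 0.0001
```

Call:
{"op": "arm_command", "data": {
  "series": [
    {"travel": [0,0,0],"rotation": [0,0,0],"gripper": 0},
    {"travel": [2,0,0],"rotation": [0,0,0],"gripper": 0},
    {"travel": [4,0,0],"rotation": [0,0,0],"gripper": 0},
    {"travel": [6,0,0],"rotation": [0,0,0],"gripper": 0},
    {"travel": [6,0,0],"rotation": [0,0,0],"gripper": 0}
  ]
}}

```text
time: 4.2
tcp_pos: [0.5066, -0.0252, 0.0701]
tool_rot: [0.13, 0.695, -0.13, 0.695]
force: [-0.2, 0.1, -0.2]
gripper_width: -0.0003
```

Run:
```python
from h import *
from go import goal
goal(.506,-.026,.065,-.374)
im=capture("scene"); crop(im,(170,165),35,8,"pics/s3.png")
goal(.506,-.026,.065,-.374)
```

```text
t 4.20 tcp [ 0.5066 -0.0252  0.0701] head -0.3700 w -0.0003 F [-0.2  0.1 -0.2]
travel [ 5.1 -1.  -0.3] rot [ 0.004  -0.0005  0.0001] n 5.0
t 4.25 tcp [ 0.5067 -0.0252  0.0702] head -0.3700 w 0.0002 F [0.8 0.  0.6]
travel [ 5.2 -1.  -0.4] rot [ 0.004  -0.0003  0.0001] n 5.0
```

View pics/s3.png

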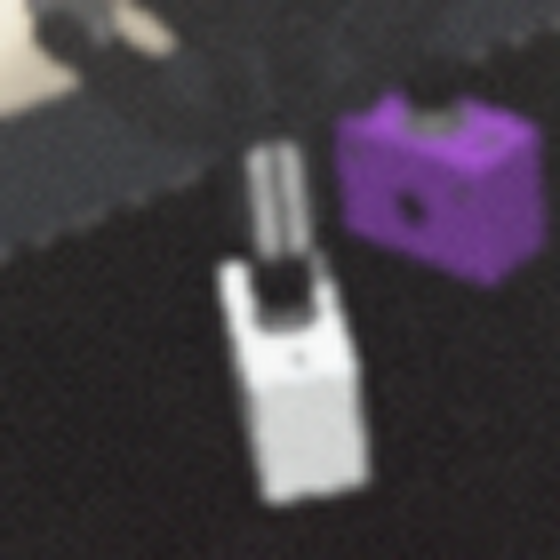

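The shut fingers stand centred just above the stopper (crop 285,260). Now I press in small steps.

Call:
{"op": "arm_command", "data": {
  "series": [
    {"travel": [2,-0.5,0],"rotation": [0,0,0],"gripper": 0},
    {"travel": [4,-0.5,0],"rotation": [0,0,0],"gripper": 0},
    {"travel": [6,-0.5,0],"rotation": [0,0,0],"gripper": 0},
    {"travel": [8,-0.5,0],"rotation": [0,0,0],"gripper": 0},
    {"travel": [9,-0.5,0],"rotation": [0,0,0],"gripper": 0}
  ]
}}

```text
time: 4.75
tcp_pos: [0.5067, -0.0257, 0.0615]
tool_rot: [0.13, 0.695, -0.13, 0.695]
force: [-1.5, -0.3, 3.9]
gripper_width: -0.0002
```

Call:
{"op": "arm_command", "data": {
  "series": [
    {"travel": [1,0,0],"rotation": [0,0,0],"gripper": 0},
    {"travel": [2,0,0],"rotation": [0,0,0],"gripper": 0},
    {"travel": [3,0,0],"rotation": [0,0,0],"gripper": 0},
    {"travel": [3.5,0,0],"rotation": [0,0,0],"gripper": 0},
    {"travel": [3.5,0,0],"rotation": [0,0,0],"gripper": 0}
  ]
}}

```text
time: 5.25
tcp_pos: [0.5067, -0.0257, 0.0577]
tool_rot: [0.13, 0.695, -0.13, 0.695]
force: [-1.1, -0.7, 3.2]
gripper_width: 0.0
```

Call:
{"op": "arm_command", "data": {
  "series": [
    {"travel": [0.5,0,0],"rotation": [0,0,0],"gripper": 0},
    {"travel": [1,0,0],"rotation": [0,0,0],"gripper": 0},
    {"travel": [1.5,0,0],"rotation": [0,0,0],"gripper": 0},
    {"travel": [2,0,0],"rotation": [0,0,0],"gripper": 0},
    {"travel": [2,0,0],"rotation": [0,0,0],"gripper": 0}
  ]
}}

```text
time: 5.75
tcp_pos: [0.5071, -0.0258, 0.0571]
tool_rot: [0.13, 0.695, -0.13, 0.695]
force: [-3.4, 0.5, 12.1]
gripper_width: -0.0002
```

Call:
{"op": "arm_command", "data": {
  "series": [
    {"travel": [0.5,0,0],"rotation": [0,0,0],"gripper": 0},
    {"travel": [1,0,0],"rotation": [0,0,0],"gripper": 0},
    {"travel": [1.5,0,0],"rotation": [0,0,0],"gripper": 0},
    {"travel": [1.5,0,0],"rotation": [0,0,0],"gripper": 0},
    {"travel": [1.5,0,0],"rotation": [0,0,0],"gripper": 0}
  ]
}}

```text
time: 6.25
tcp_pos: [0.5077, -0.0261, 0.0571]
tool_rot: [0.131, 0.694, -0.13, 0.696]
force: [-5.9, -0.3, 21.1]
gripper_width: 0.0002
```

Stopper is home: z stays at 57.1 mm while the force rises from 12 to 21 N. I retract and open.

Call:
{"op": "arm_command", "data": {
  "series": [
    {"travel": [-15,0,0],"rotation": [0,0,0],"gripper": 0},
    {"travel": [-40,0,0],"rotation": [0,0,0],"gripper": 0},
    {"travel": [-70,0,0],"rotation": [0,0,0],"gripper": 0.9},
    {"travel": [-75,0,0],"rotation": [0,0,0],"gripper": 0.9},
    {"travel": [-75,0,0],"rotation": [0,0,0],"gripper": 0.9}
  ]
}}

```text
time: 6.75
tcp_pos: [0.5075, -0.0254, 0.1299]
tool_rot: [0.13, 0.694, -0.13, 0.696]
force: [0.4, -0.3, -0.3]
gripper_width: 0.0429
```

Run:
```python
from fit import *
from go import goal
goal(.506,-.026,.018,-.374)
V=[]
ci=camera_info("wrist"); im=capture("wrist"); cv2.imwrite("pics/w4.png",im[:,:,::-1])
uv=proj(ci,[.506,-.026,.04])[0]; print(uv)
g=np.minimum(cv2.cvtColor(im,cv2.COLOR_RGB2GRAY)/255.,.8)
x0,x1=int(uv[0]-35),int(uv[0]+35);y0,y1=int(uv[1]-60),int(uv[1]+48)
v=[(g[y0:y1,x0:x1],ci,np.array([x0,y0]))]
print(run(lambda p,c,o,s:holder(p,c,o,s,zt=.057),v,[.506,-.026,-.375],[.005,.005,.1]))
im=capture("scene"); crop(im,(170,170),35,8,"pics/s4.png")
ci=camera_info("scene");g=np.minimum(cv2.cvtColor(im,cv2.COLOR_RGB2GRAY)/255.,.8)
v=[(g[157:196,160:186],ci,np.array([160,157]))]
for zt in(.057,.059,.061,.063):print(zt,run(lambda p,c,o,s:holder(p,c,o,s,zt=zt),v,[.507,-.027,-.375],[.005,.005,.1]))
goal(.506,-.026,.018,-.374)
```

```text
t 6.75 tcp [ 0.5075 -0.0254  0.1299] head -0.3696 w 0.0429 F [ 0.4 -0.3 -0.3]
travel [111.9  -1.2  -1.4] rot [ 0.0044  0.0021 -0.0013] n 112.0
[254.97488871 203.48340149]
(array([ 0.5046202 , -0.02514122, -0.38105297]), np.float64(0.10611831687083051))
0.057 (array([ 0.50728536, -0.02659041, -0.38794187]), np.float64(0.09603059128276531))
0.059 (array([ 0.50690866, -0.02729912, -0.38614776]), np.float64(0.10319708606787029))
0.061 (array([ 0.5067582 , -0.02762041, -0.38498072]), np.float64(0.11634557734170115))
0.063 (array([ 0.50653776, -0.02819077, -0.38718185]), np.float64(0.1346161092681156))
t 6.85 tcp [ 0.5058 -0.0253  0.1281] head -0.3697 w 0.0579 F [0.6 0.4 0.6]
travel [110.1  -0.5   0.6] rot [ 0.0043 -0.0019  0.0005] n 110.0
```

View pics/s4.png

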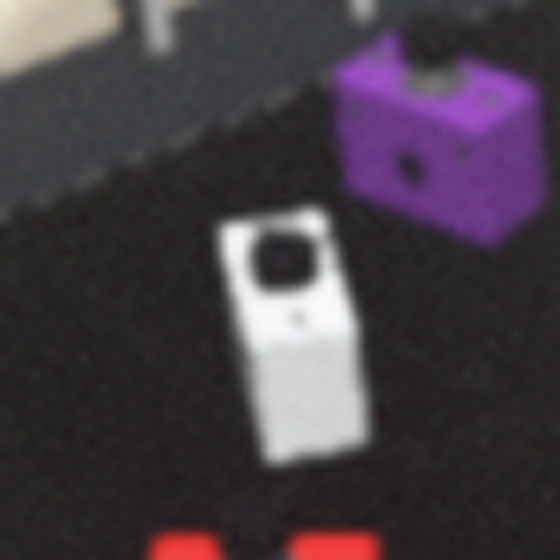

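View pics/w4.png

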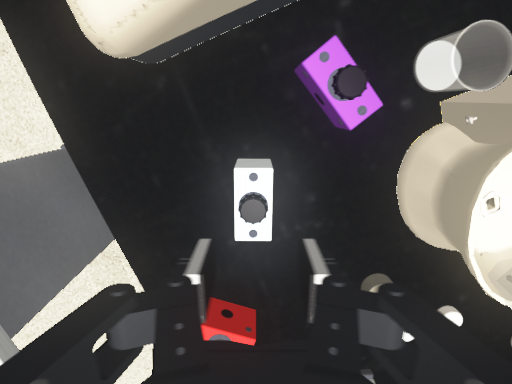

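Stopper is flush on the holder's top (scene crop 285,260; best fit at 57 mm), and the holder hasn't shifted. Descending to grasp.

Call:
{"op": "arm_command", "data": {
  "series": [
    {"travel": [30,-0.5,0],"rotation": [0.008,0,0],"gripper": 0.85},
    {"travel": [60,-0.5,0],"rotation": [0.008,0,0],"gripper": 0.85},
    {"travel": [90,-0.5,0],"rotation": [0.008,0,0],"gripper": 0.85},
    {"travel": [105,-0.5,0],"rotation": [0.008,0,0],"gripper": 0.85},
    {"travel": [109,-0.5,0],"rotation": [0.008,0,0],"gripper": 0.85}
  ]
}}

```text
time: 7.35
tcp_pos: [0.5031, -0.0259, 0.0168]
tool_rot: [0.132, 0.697, -0.134, 0.692]
force: [-0.6, 0.3, -0.8]
gripper_width: 0.0728
```

Call:
{"op": "arm_command", "data": {
  "series": [
    {"travel": [0,0,0],"rotation": [0,0,0],"gripper": 0.85},
    {"travel": [0,0,0],"rotation": [0,0,0],"gripper": 0.6},
    {"travel": [0,0,0],"rotation": [0,0,0],"gripper": 0.5},
    {"travel": [0,0,0],"rotation": [0,0,0],"gripper": 0.43},
    {"travel": [0,0,0],"rotation": [0,0,0],"gripper": 0.43}
  ]
}}

```text
time: 7.85
tcp_pos: [0.507, -0.0261, 0.0209]
tool_rot: [0.133, 0.694, -0.133, 0.695]
force: [0.4, 1.9, 0.1]
gripper_width: 0.0366
```

Run:
```python
from h import *
from go import goal
goal(.506,-.026,.018,-.378)
im=capture("wrist"); cv2.imwrite("pics/w5.png",im[:,:,::-1])
im=capture("scene"); crop(im,(170,170),35,8,"pics/s5.png")
goal(.506,-.026,.018,-.378)
```

```text
t 7.85 tcp [ 0.507  -0.0261  0.0209] head -0.3779 w 0.0366 F [0.4 1.9 0.1]
travel [ 2.9 -0.3 -1. ] rot [ 0.0001  0.0012 -0.0008] n 3.0
t 7.95 tcp [ 0.5068 -0.0261  0.0207] head -0.3779 w 0.0367 F [-0.7 -0.1  0.4]
travel [ 2.7 -0.2 -0.7] rot [ 0.0001  0.0007 -0.0005] n 3.0
```

View pics/s5.png

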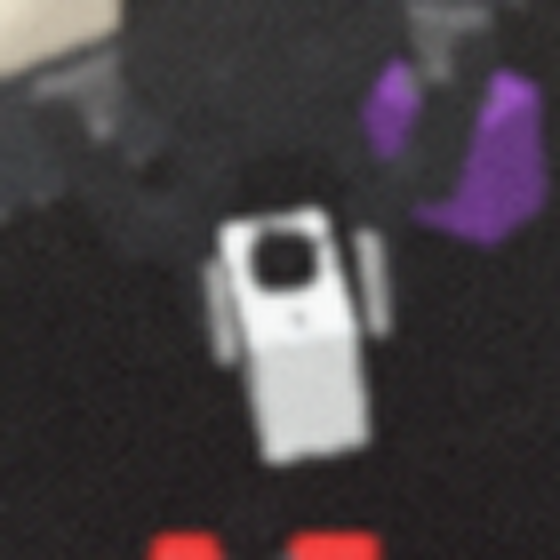

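View pics/w5.png

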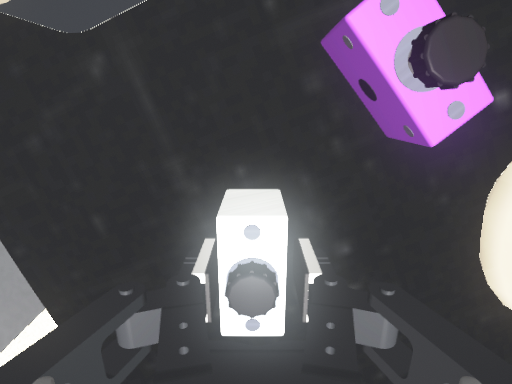

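Fingers straddle the holder evenly (wrist 205 and 310 px, block 218–287). Lower 2 mm and grip.

Call:
{"op": "arm_command", "data": {
  "series": [
    {"travel": [2,0,-0.4],"rotation": [0,0,0],"gripper": 0.4},
    {"travel": [2,0,-0.4],"rotation": [0,0,0],"gripper": 0.36},
    {"travel": [2,0,-0.4],"rotation": [0,0,0],"gripper": 0.2},
    {"travel": [2,0,-0.4],"rotation": [0,0,0],"gripper": 0},
    {"travel": [2,0,-0.4],"rotation": [0,0,0],"gripper": 0}
  ]
}}

```text
time: 8.45
tcp_pos: [0.506, -0.0259, 0.0182]
tool_rot: [0.133, 0.695, -0.133, 0.694]
force: [-0.5, -0.4, 0.5]
gripper_width: 0.029
```

Call:
{"op": "arm_command", "data": {
  "series": [
    {"travel": [0,0,0],"rotation": [0,0,0],"gripper": 0},
    {"travel": [-2,0,0],"rotation": [0,0,0],"gripper": 0},
    {"travel": [-10,0,0],"rotation": [0,0,0],"gripper": 0},
    {"travel": [-25,0,0],"rotation": [0,0,0],"gripper": 0},
    {"travel": [-45,0,0],"rotation": [0,0,0],"gripper": 0}
  ]
}}

```text
time: 8.95
tcp_pos: [0.5051, -0.026, 0.0633]
tool_rot: [0.133, 0.695, -0.133, 0.694]
force: [0.0, -0.0, -2.5]
gripper_width: 0.0291
```

Run:
```python
from h import *
from go import goal
im=capture("scene"); cv2.imwrite("pics/s6.png",cv2.resize(im[130:260,100:300,::-1],None,fx=4,fy=4))
th=-.333
print("seat",.4994+.013*np.cos(th)-.013*np.sin(th),-.3073+.013*np.sin(th)+.013*np.cos(th))
goal(.506,-.026,.1,-.378)
goal(.51,-.29,.12,-.333)
```

```text
seat 0.5159352934719671 -0.299263578545402
t 9.00 tcp [ 0.5083 -0.0264  0.067 ] head -0.3784 w 0.0290 F [ 0.5 -0.7 -0.1]
travel [-33.   -0.4  -2.1] rot [-0.0004  0.0047 -0.0021] n 33.0
t 9.00 tcp [ 0.5083 -0.0264  0.067 ] head -0.3784 w 0.0290 F [ 0.5 -0.7 -0.1]
travel [ -53.1 -244.2   99.2] rot [-0.0454  0.0048 -0.002 ] n 269.0
```

View pics/s6.png

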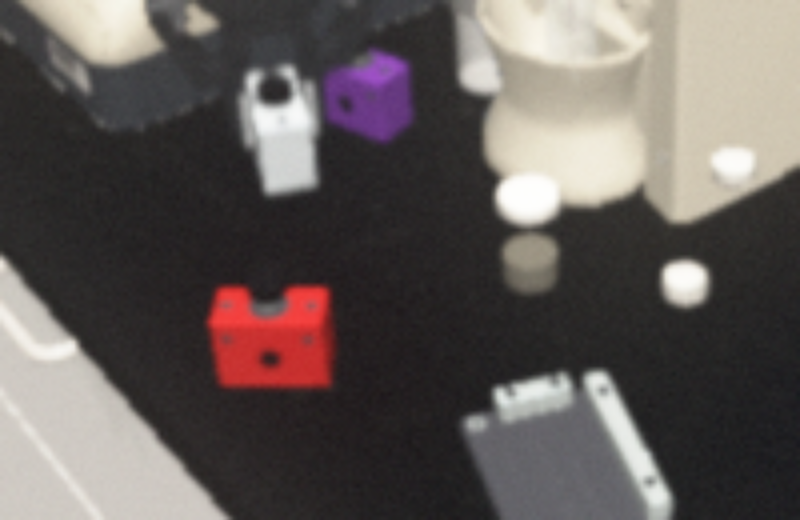

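Holder is gripped and upright, with the red and purple blocks untouched. Carrying it over high.

Call:
{"op": "arm_command", "data": {
  "series": [
    {"travel": [-30,0,0],"rotation": [0,0,0],"gripper": 0},
    {"travel": [-53,-20,8],"rotation": [0,0,0],"gripper": 0},
    {"travel": [-53,-60,24],"rotation": [-0.015,0,0],"gripper": 0},
    {"travel": [-53,-103,40],"rotation": [-0.03,0,0],"gripper": 0},
    {"travel": [-53,-145,56],"rotation": [-0.045,0,0],"gripper": 0}
  ]
}}

```text
time: 9.5
tcp_pos: [0.5047, -0.1827, 0.1166]
tool_rot: [0.117, 0.697, -0.116, 0.698]
force: [0.9, -0.2, -1.5]
gripper_width: 0.0293
```

```bash
python3 go.py .505 -.306 .12 -.333
```

```text
t 9.50 tcp [ 0.5047 -0.1827  0.1166] head -0.3310 w 0.0293 F [ 0.9 -0.2 -1.5]
travel [  -3.4 -116.5   40.3] rot [ 0.002   0.001  -0.0003] n 123.0
```

Call:
{"op": "arm_command", "data": {
  "series": [
    {"travel": [-3,-35,12],"rotation": [0,0,0],"gripper": 0},
    {"travel": [-3,-75,26],"rotation": [0,0,0],"gripper": 0},
    {"travel": [-3,-105,37],"rotation": [0,0,0],"gripper": 0},
    {"travel": [-3,-113,40],"rotation": [0,0,0],"gripper": 0},
    {"travel": [-3,-113,40],"rotation": [0,0,0],"gripper": 0}
  ]
}}

```text
time: 10.0
tcp_pos: [0.5045, -0.3034, 0.1191]
tool_rot: [0.118, 0.697, -0.119, 0.697]
force: [-0.5, -0.5, -2.9]
gripper_width: 0.0289
```

Call:
{"op": "arm_command", "data": {
  "series": [
    {"travel": [0,0,0],"rotation": [0,0,0],"gripper": 0},
    {"travel": [20,0,0],"rotation": [0,0,0],"gripper": 0},
    {"travel": [45,0,0],"rotation": [0,0,0],"gripper": 0},
    {"travel": [55,0,0],"rotation": [0,0,0],"gripper": 0},
    {"travel": [55,0,0],"rotation": [0,0,0],"gripper": 0}
  ]
}}

```text
time: 10.5
tcp_pos: [0.5049, -0.2981, 0.0624]
tool_rot: [0.117, 0.699, -0.115, 0.696]
force: [0.3, -0.1, -1.6]
gripper_width: 0.0292
```

Run:
```python
from fit import *
from go import goal
goal(.505,-.306,.034,-.333)
goal(.505,-.306,.034,-.333)
for n in("scene","top","wrist"):
    im=capture(n)
    ci=camera_info(n); uv=proj(ci,[.505,-.306,.05])[0]
    if n=="wrist": cv2.imwrite("pics/w7.png",im[:,:,::-1])
    else: crop(im,uv,45,6.5,f"pics/{n}7.png")
    # fixture outline refined with wrist later
goal(.505,-.306,.034,-.333)
a,b=cv2.imread("pics/scene7.png"),cv2.imread("pics/top7.png")
h=min(a.shape[0],b.shape[0],500); cv2.imwrite("pics/st7.png",cv2.resize(np.hstack([a[:h],b[:h]]),(800,400)))
```

```text
t 10.50 tcp [ 0.5049 -0.2981  0.0624] head -0.3302 w 0.0292 F [ 0.3 -0.1 -1.6]
travel [28.4 -7.5  2.8] rot [ 0.0028 -0.0045 -0.0022] n 30.0
t 10.50 tcp [ 0.5049 -0.2981  0.0624] head -0.3302 w 0.0292 F [ 0.3 -0.1 -1.6]
travel [28.4 -7.5  2.8] rot [ 0.0028 -0.0045 -0.0022] n 30.0
t 10.65 tcp [ 0.5066 -0.3012  0.0655] head -0.3319 w 0.0290 F [-0.2 -0.2 -1.8]
travel [31.5 -5.  -0. ] rot [0.0011 0.0021 0.0002] n 32.0
```

View pics/st7.png

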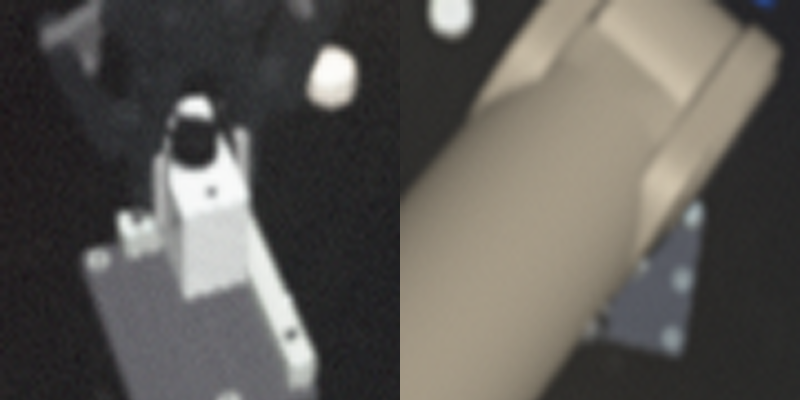

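View pics/w7.png

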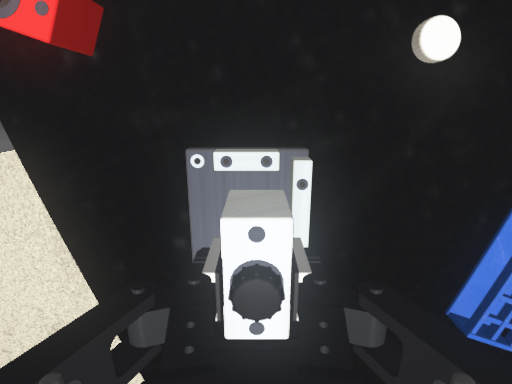

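```bash
cat > wf.py <<'E'
from fit import *
from go import goal
def wfit(save=None):
    ci=camera_info("wrist"); s=read_state(); im=capture("wrist")
    g=np.minimum(cv2.cvtColor(im,cv2.COLOR_RGB2GRAY)/255.,.8)
    if save: cv2.imwrite(save,im[:,:,::-1])
    uv=proj(ci,boxpts(.4994,-.3073,-.333,.08,.11,.02))
    x0,x1=int(uv[:,0].min()-10),int(uv[:,0].max()+12); y0=int(uv[:,1].min()-8); y1=y0+52
    v=[(g[y0:y1,x0:x1],ci,np.array([x0,y0]))]
    r=run(fixture,v,[.4994,-.3073,-.333],[.004,.004,.05])
    p=r[0]; c,sn=np.cos(p[2]),np.sin(p[2])
    d=s["tcp_pos"][:2]-p[:2]
    print("fix",p.round(4),"res",round(r[1],3),"tcp in fixture mm",(np.array([c*d[0]+sn*d[1],-sn*d[0]+c*d[1]])*1e3).round(1),"crop",x0,x1,y0,y1)
E
python3 - <<'E'
from wf import *
wfit(); goal(.505,-.306,.034,-.333); wfit()
goal(.505,-.306,.034,-.333)
E
```

```text
fix [ 0.4969 -0.3066 -0.3339] res 0.219 tcp in fixture mm [7.4 8.2] crop 173 326 138 190
t 10.70 tcp [ 0.5066 -0.3016  0.0657] head -0.3323 w 0.0286 F [ 0.5 -0.3 -1.8]
travel [31.7 -4.7 -0.2] rot [0.0007 0.0027 0.0003] n 32.0
fix [ 0.4968 -0.3069 -0.3363] res 0.228 tcp in fixture mm [7.5 8.2] crop 172 326 137 189
t 10.75 tcp [ 0.5065 -0.3017  0.0657] head -0.3325 w 0.0292 F [-0.6  0.1 -2.3]
travel [31.7 -4.5 -0.1] rot [0.0005 0.0027 0.0004] n 32.0
```

Call:
{"op": "arm_command", "data": {
  "series": [
    {"travel": [5,-2,-2],"rotation": [0.002,0,0],"gripper": 0},
    {"travel": [15,-3,-2.5],"rotation": [0.002,0,0],"gripper": 0},
    {"travel": [25,-3,-2.5],"rotation": [0.002,0,0],"gripper": 0},
    {"travel": [32,-3,-2.5],"rotation": [0.002,0,0],"gripper": 0},
    {"travel": [32,-3,-2.5],"rotation": [0.002,0,0],"gripper": 0}
  ]
}}

```text
time: 11.25
tcp_pos: [0.501, -0.3023, 0.0303]
tool_rot: [0.118, 0.698, -0.117, 0.696]
force: [-0.4, 0.3, -2.1]
gripper_width: 0.0293
```

Call:
{"op": "arm_command", "data": {
  "series": [
    {"travel": [0,0,0],"rotation": [0,0,0],"gripper": 0},
    {"travel": [1,0,0],"rotation": [0,0,0],"gripper": 0},
    {"travel": [2,0,0],"rotation": [0,0,0],"gripper": 0},
    {"travel": [3,0,0],"rotation": [0,0,0],"gripper": 0},
    {"travel": [3,0,0],"rotation": [0,0,0],"gripper": 0}
  ]
}}

```text
time: 11.75
tcp_pos: [0.5022, -0.3032, 0.0293]
tool_rot: [0.118, 0.697, -0.118, 0.697]
force: [0.1, 0.2, -1.5]
gripper_width: 0.0289
```

Run:
```python
from wf import *
goal(.516,-.2993,.028,-.335)
wfit("pics/w8.png")
goal(.516,-.2993,.028,-.335)
```

```text
t 11.75 tcp [ 0.5022 -0.3032  0.0293] head -0.3348 w 0.0289 F [ 0.1  0.2 -1.5]
travel [ 1.3  8.2 11.7] rot [ 0.0002  0.0001 -0.0001] n 14.0
fix [ 0.497  -0.3069 -0.3304] res 0.249 tcp in fixture mm [3.8 5.2] crop 163 347 140 192
t 11.80 tcp [ 0.5022 -0.3033  0.0294] head -0.3349 w 0.0291 F [-0.   0.4 -1.9]
travel [ 1.4  8.3 11.7] rot [ 0.0001  0.0001 -0.0001] n 14.0
```

View pics/w8.png

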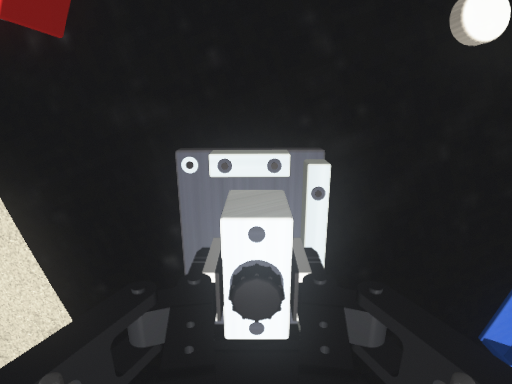

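Call:
{"op": "arm_command", "data": {
  "series": [
    {"travel": [0.5,0,0],"rotation": [0,0,0],"gripper": 0},
    {"travel": [1,0,0],"rotation": [0,0,0],"gripper": 0},
    {"travel": [1.5,0,0],"rotation": [0,0,0],"gripper": 0},
    {"travel": [1.8,0,0],"rotation": [0,0,0],"gripper": 0},
    {"travel": [1.8,0,0],"rotation": [0,0,0],"gripper": 0}
  ]
}}

```text
time: 12.3
tcp_pos: [0.5025, -0.3036, 0.0283]
tool_rot: [0.118, 0.697, -0.118, 0.698]
force: [-1.5, 0.7, 4.3]
gripper_width: 0.0292
```

Touched the plate: z 28.3 mm, about +6 N relative to the carried weight. Now I slide towards the long fence.

Call:
{"op": "arm_command", "data": {
  "series": [
    {"travel": [0,0,2],"rotation": [0,0,0],"gripper": 0},
    {"travel": [0,0,4],"rotation": [0,0,0],"gripper": 0},
    {"travel": [0,0,6],"rotation": [0,0,0],"gripper": 0},
    {"travel": [0,0,7],"rotation": [0,0,0],"gripper": 0},
    {"travel": [0,0,7],"rotation": [0,0,0],"gripper": 0}
  ]
}}

```text
time: 12.8
tcp_pos: [0.5092, -0.3063, 0.0283]
tool_rot: [0.118, 0.697, -0.118, 0.698]
force: [-1.1, 0.7, 5.3]
gripper_width: 0.0288
```

Call:
{"op": "arm_command", "data": {
  "series": [
    {"travel": [0,1,0.7],"rotation": [0,0,0],"gripper": 0},
    {"travel": [0,2,1.4],"rotation": [0,0,0],"gripper": 0},
    {"travel": [0,3,2.1],"rotation": [0,0,0],"gripper": 0},
    {"travel": [0,4,2.5],"rotation": [0,0,0],"gripper": 0},
    {"travel": [0,4,2.5],"rotation": [0,0,0],"gripper": 0}
  ]
}}

```text
time: 13.3
tcp_pos: [0.5118, -0.3047, 0.0283]
tool_rot: [0.117, 0.697, -0.119, 0.697]
force: [-2.7, -1.4, 5.7]
gripper_width: 0.0291
```

```bash
cat > ff.py <<'E'
from wf import *
def ff():
    s=read_state(); f=Ro.from_quat(s["tool_rot"]).inv().apply(s["force"]); print("F tool x(down) y(stop) z(fence)",f.round(1))
    goal(.516,-.2993,.028,-.335,s)
if __name__=="__main__": ff(); wfit("pics/w9.png"); ff()
E
python3 ff.py
```

```text
F tool x(down) y(stop) z(fence) [-5.7 -2.3 -2. ]
t 13.30 tcp [ 0.5118 -0.3047  0.0283] head -0.3359 w 0.0291 F [-2.7 -1.4  5.7]
travel [0.3 6.5 2.1] rot [-0.0009  0.0007  0.0027] n 7.0
fix [ 0.4969 -0.3069 -0.3344] res 0.244 tcp in fixture mm [13.4  7. ] crop 143 327 143 195
F tool x(down) y(stop) z(fence) [-6.  -1.4 -1.5]
t 13.35 tcp [ 0.5119 -0.3047  0.0283] head -0.3359 w 0.0292 F [-1.9 -0.8  6. ]
travel [0.2 6.4 2.1] rot [-0.0009  0.0008  0.0026] n 7.0
```

View pics/w9.png

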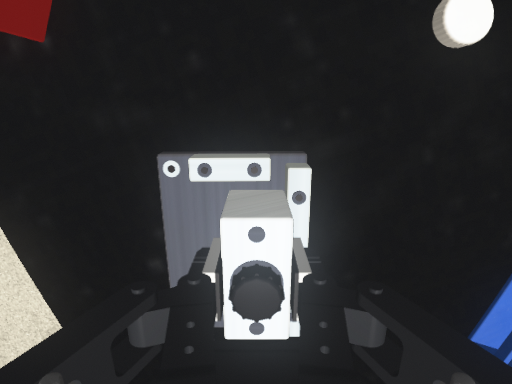

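Call:
{"op": "arm_command", "data": {
  "series": [
    {"travel": [0,1,0.5],"rotation": [0,0,0],"gripper": 0},
    {"travel": [0,2,1],"rotation": [0,0,0],"gripper": 0},
    {"travel": [0,3,1.5],"rotation": [0,0,0],"gripper": 0},
    {"travel": [0,3,2],"rotation": [0,0,0],"gripper": 0},
    {"travel": [0,3,2],"rotation": [0,0,0],"gripper": 0}
  ]
}}

```text
time: 13.85
tcp_pos: [0.5125, -0.303, 0.0283]
tool_rot: [0.118, 0.698, -0.12, 0.696]
force: [-6.5, -0.9, 8.8]
gripper_width: 0.0289
```

```bash
python3 -c "
from ff import *
ff()"
```

```text
F tool x(down) y(stop) z(fence) [-8.8 -3.  -5.9]
t 13.85 tcp [ 0.5125 -0.303   0.0283] head -0.3368 w 0.0289 F [-6.5 -0.9  8.8]
travel [0.3 4.7 2.1] rot [-0.0018 -0.0029  0.0034] n 5.0
```

Call:
{"op": "arm_command", "data": {
  "series": [
    {"travel": [-0.3,1,0],"rotation": [0,0,0],"gripper": 0},
    {"travel": [-0.3,2,0],"rotation": [0,0,0],"gripper": 0},
    {"travel": [-0.3,3,0],"rotation": [0,0,0],"gripper": 0},
    {"travel": [-0.3,4,0],"rotation": [0,0,0],"gripper": 0},
    {"travel": [-0.3,4,0],"rotation": [0,0,0],"gripper": 0}
  ]
}}

```text
time: 14.35
tcp_pos: [0.5138, -0.2991, 0.0283]
tool_rot: [0.117, 0.698, -0.12, 0.696]
force: [-5.6, -2.0, 6.9]
gripper_width: 0.0291
```

```bash
python3 -c "
from ff import *
ff()"
```

```text
F tool x(down) y(stop) z(fence) [-6.9 -3.8 -4.6]
t 14.35 tcp [ 0.5138 -0.2991  0.0283] head -0.3368 w 0.0291 F [-5.6 -2.   6.9]
travel [0.3 0.5 2.1] rot [-0.0018 -0.0029  0.0034] n 2.0
```

Call:
{"op": "arm_command", "data": {
  "series": [
    {"travel": [0,0.5,0.3],"rotation": [0,0,0],"gripper": 0},
    {"travel": [0,1,0.5],"rotation": [0,0,0],"gripper": 0},
    {"travel": [0,1.5,0.5],"rotation": [0,0,0],"gripper": 0},
    {"travel": [0,2,0.5],"rotation": [0,0,0],"gripper": 0},
    {"travel": [0,2,0.5],"rotation": [0,0,0],"gripper": 0}
  ]
}}

```text
time: 14.85
tcp_pos: [0.5143, -0.2978, 0.0283]
tool_rot: [0.118, 0.699, -0.12, 0.696]
force: [-6.9, -2.4, 8.1]
gripper_width: 0.0289
```

```bash
python3 -c "
from ff import *
ff();wfit('pics/w10.png');ff()"
```

```text
F tool x(down) y(stop) z(fence) [-8.  -4.6 -5.7]
t 14.85 tcp [ 0.5143 -0.2978  0.0283] head -0.3372 w 0.0289 F [-6.9 -2.4  8.1]
travel [ 0.3 -0.9  2.1] rot [-0.0022 -0.0038  0.0039] n 2.0
fix [ 0.4961 -0.3075 -0.3439] res 0.247 tcp in fixture mm [13.8 15.3] crop 144 327 156 208
F tool x(down) y(stop) z(fence) [-8.  -3.8 -5.5]
t 14.90 tcp [ 0.5143 -0.2978  0.0283] head -0.3373 w 0.0288 F [-6.4 -1.7  8. ]
travel [ 0.3 -0.8  2.1] rot [-0.0022 -0.0038  0.0039] n 2.0
```

View pics/w10.png

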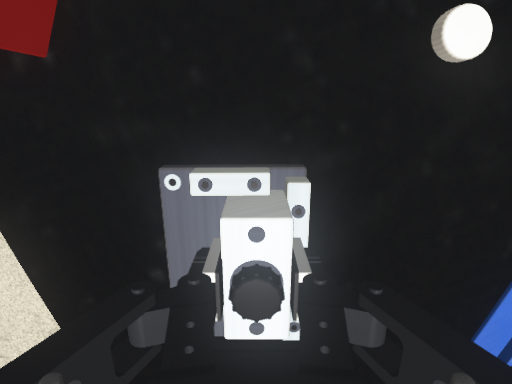

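Call:
{"op": "arm_command", "data": {
  "series": [
    {"travel": [0,0.5,0],"rotation": [0,0,0],"gripper": 0},
    {"travel": [0,1,0],"rotation": [0,0,0],"gripper": 0},
    {"travel": [0,1.5,0],"rotation": [0,0,0],"gripper": 0},
    {"travel": [0,2,0],"rotation": [0,0,0],"gripper": 0},
    {"travel": [0,2,0],"rotation": [0,0,0],"gripper": 0}
  ]
}}

```text
time: 15.4
tcp_pos: [0.5143, -0.2976, 0.0284]
tool_rot: [0.117, 0.699, -0.121, 0.695]
force: [-8.1, -4.4, 7.4]
gripper_width: 0.0292
```

```bash
python3 -c "
from ff import *
ff()"
```

```text
F tool x(down) y(stop) z(fence) [-7.3 -6.9 -6.2]
t 15.40 tcp [ 0.5143 -0.2976  0.0284] head -0.3380 w 0.0292 F [-8.1 -4.4  7.4]
travel [ 0.4 -1.   2.1] rot [-0.003  -0.0034  0.0065] n 2.0
```

Contact with the stop: 2 mm commanded moved it only 0.2 mm and the force rose. Now I firm up both pushes.

Call:
{"op": "arm_command", "data": {
  "series": [
    {"travel": [0,0.5,0.5],"rotation": [0,0,0],"gripper": 0},
    {"travel": [0,1,1],"rotation": [0,0,0],"gripper": 0},
    {"travel": [0,1.5,1.5],"rotation": [0,0,0],"gripper": 0},
    {"travel": [0,2,1.5],"rotation": [0,0,0],"gripper": 0},
    {"travel": [0,2,1.5],"rotation": [0,0,0],"gripper": 0}
  ]
}}

```text
time: 15.9
tcp_pos: [0.5144, -0.2976, 0.0284]
tool_rot: [0.117, 0.7, -0.122, 0.694]
force: [-9.7, -4.8, 8.8]
gripper_width: 0.0291
```

```bash
python3 -c "
from ff import *
ff()
im=capture('wrist');cv2.imwrite('pics/w11.png',cv2.resize(im[150:350,150:350,::-1],None,fx=3,fy=3,interpolation=cv2.INTER_CUBIC))
im=capture('scene');cv2.imwrite('pics/s11.png',cv2.resize(im[185:285,190:290,::-1],None,fx=6,fy=6,interpolation=cv2.INTER_CUBIC));cv2.imwrite('pics/s11f.png',im[:,:,::-1])
ff()"
```

```text
F tool x(down) y(stop) z(fence) [-8.6 -7.8 -7.6]
t 15.90 tcp [ 0.5144 -0.2976  0.0284] head -0.3390 w 0.0291 F [-9.7 -4.8  8.8]
travel [ 0.4 -1.   2.1] rot [-0.004  -0.0059  0.0086] n 2.0
F tool x(down) y(stop) z(fence) [-9.2 -8.8 -7.6]
t 16.00 tcp [ 0.5144 -0.2976  0.0285] head -0.3390 w 0.0289 F [-10.1  -5.7   9.3]
travel [ 0.5 -1.   2. ] rot [-0.0039 -0.0058  0.0086] n 2.0
```

View pics/w11.png

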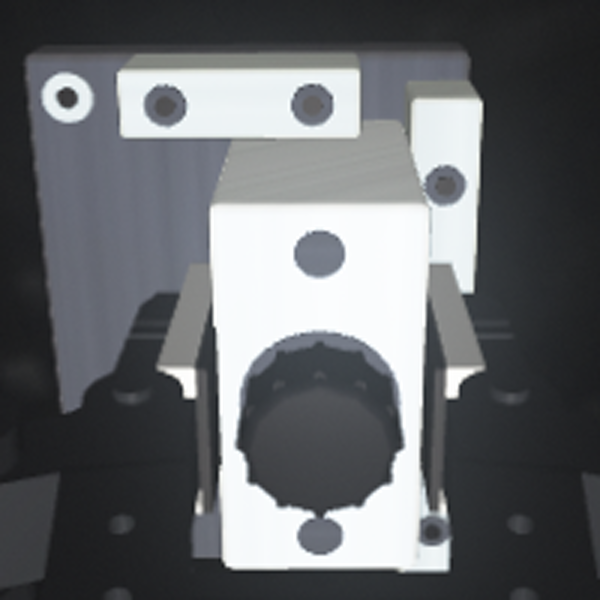

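View pics/s11.png

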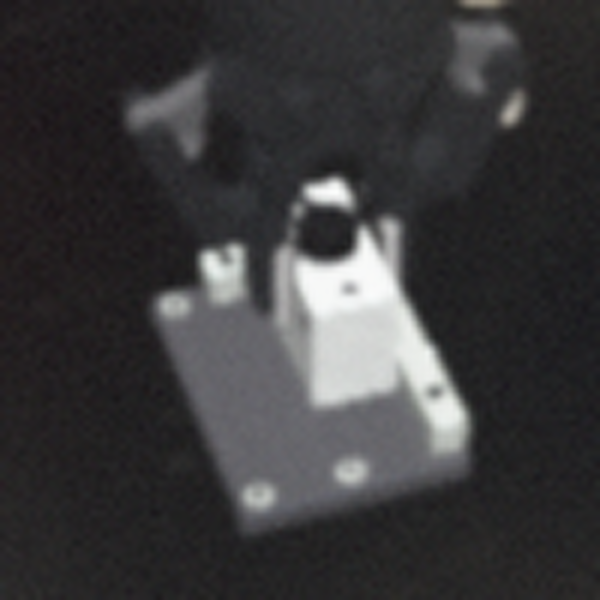

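View pics/s11f.png

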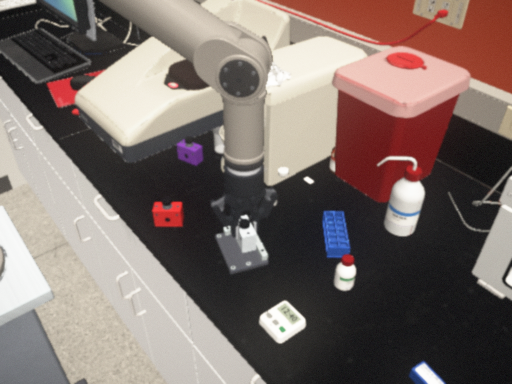

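The holder touches both fences (wrist crop: stop edge at row 137 over the block end, fence edge flush at column 412–428). The tool leans about 0.5° from compliance, so I level it and add a little more down force.

Call:
{"op": "arm_command", "data": {
  "series": [
    {"travel": [0.3,0,0],"rotation": [-0.001,-0.002,0.003],"gripper": 0},
    {"travel": [0.6,0.5,0.3],"rotation": [-0.002,-0.004,0.006],"gripper": 0},
    {"travel": [0.8,1,0.6],"rotation": [-0.004,-0.006,0.009],"gripper": 0},
    {"travel": [0.8,1,0.6],"rotation": [-0.004,-0.006,0.009],"gripper": 0},
    {"travel": [0.8,1,0.6],"rotation": [-0.004,-0.006,0.009],"gripper": 0}
  ]
}}

```text
time: 16.5
tcp_pos: [0.5144, -0.2976, 0.0282]
tool_rot: [0.118, 0.697, -0.118, 0.697]
force: [-14.1, -4.4, 13.2]
gripper_width: 0.0292
```

```bash
python3 -c "
from ff import *
ff()"
```

```text
F tool x(down) y(stop) z(fence) [-13.1  -8.8 -11.9]
t 16.50 tcp [ 0.5144 -0.2976  0.0282] head -0.3358 w 0.0292 F [-14.1  -4.4  13.2]
travel [ 0.2 -1.   2.1] rot [-0.0008 -0.0006  0.0003] n 2.0
```

Call:
{"op": "arm_command", "data": {
  "series": [
    {"travel": [0,0.3,0],"rotation": [0,0,0],"gripper": 0},
    {"travel": [0,0.6,0],"rotation": [0,0,0],"gripper": 0},
    {"travel": [0,1,0],"rotation": [0,0,0],"gripper": 0},
    {"travel": [0,1,0],"rotation": [0,0,0],"gripper": 0},
    {"travel": [0,1,0],"rotation": [0,0,0],"gripper": 0}
  ]
}}

```text
time: 17.0
tcp_pos: [0.5144, -0.2977, 0.0283]
tool_rot: [0.118, 0.697, -0.119, 0.697]
force: [-12.4, -5.6, 12.9]
gripper_width: 0.0295
```

```bash
python3 -c "
from ff import *
ff()
im=capture('wrist');cv2.imwrite('pics/w12.png',cv2.resize(im[150:350,150:350,::-1],None,fx=3,fy=3,interpolation=cv2.INTER_CUBIC))
im=capture('scene');old=np.load('scene.npz')['im'];ci=camera_info('scene')
d=np.abs(im.astype(int)-old).max(2)
for nm,X in dict(vial=[.587,-.163,.03],salt=[.597,-.5,.03],timer=[.446,-.494,.01],rack=[.673,-.396,.015],red=[.43,-.14,.03],purple=[.597,.033,.03],beaker=[.693,.013,.03]).items():
    u,v=proj(ci,X)[0].astype(int); print(nm,(d[v-14:v+14,u-14:u+14]>60).sum())
ff()"
```

```text
F tool x(down) y(stop) z(fence) [-12.9  -9.4  -9.8]
t 17.00 tcp [ 0.5144 -0.2977  0.0283] head -0.3362 w 0.0295 F [-12.4  -5.6  12.9]
travel [ 0.3 -1.   2. ] rot [-0.0012 -0.0003  0.0017] n 2.0
vial 376
salt 0
timer 0
rack 0
red 0
purple 1
beaker 237
F tool x(down) y(stop) z(fence) [-12.5 -10.8 -10. ]
t 17.10 tcp [ 0.5144 -0.2976  0.0282] head -0.3362 w 0.0294 F [-13.   -6.9  12.5]
travel [ 0.2 -1.1  2.1] rot [-0.0012 -0.0004  0.0017] n 2.0
```

View pics/w12.png

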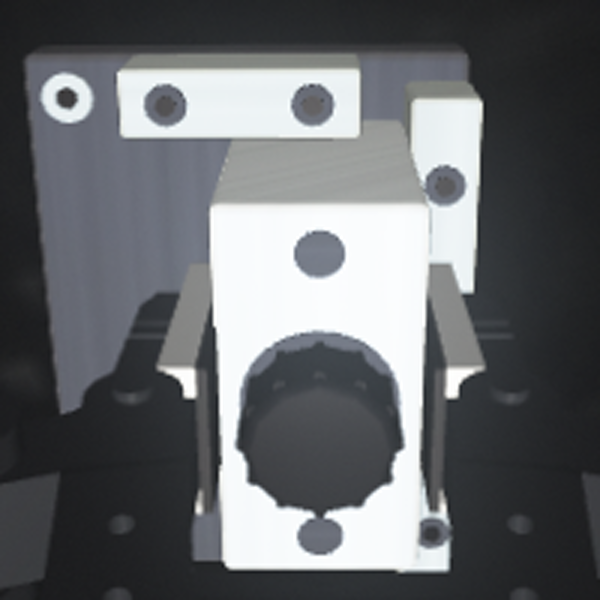

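The vial and beaker are hidden by the arm in the scene view, so I check the vial in the wrist view before handing in.

```bash
python3 -c "
from ff import *
ci=camera_info('wrist');im=capture('wrist');print(proj(ci,[.587,-.164,0])[0])
for d in tip_of('wrist','vial')[:2]: print(d,unproj(ci,d['xy'],0))
for d in tip_of('wrist','stopper_top')[:1]: print(d)
ff();print(sign_off())"
```

```text
[307.94670771 -58.33788688]
{'xy': [257.6, 302.1], 'confidence': 0.69}
F tool x(down) y(stop) z(fence) [-12.3  -9.5  -9.5]
t 17.25 tcp [ 0.5144 -0.2976  0.0283] head -0.3362 w 0.0292 F [-12.1  -5.8  12.3]
travel [ 0.3 -1.1  2. ] rot [-0.0012 -0.0004  0.0017] n 2.0
the job is handed in; nothing more can be done
None
```

I pressed the stopper home, then lifted the silver holder and set it flat on the fixture plate, pushed into the corner. I handed the job in at about 17.3 s with the holder still gripped.

- **Stopper:** the tool stopped at z = 57.1 mm while the force rose from 12 to 21 N. A scene-picture fit also came out best at 57 mm, so the head rests on the holder's top.
- **Corner:** at hand-in the holder pushed about 9.5 N against each fence and about 12 N down on the plate. The position did not change over the last calls, the tool was level within 0.1°, and the last wrist picture showed no gap at either fence.
- **Bystanders:** the salt bottle, timer, rack and both look-alikes were unchanged in the before-and-after scene pictures. The arm hid the vial and the beaker in that view, and my wrist-camera check of the vial failed because it was out of view. Those two are not confirmed. The carry passed above vial height and I felt no unexpected contact.
- **Disagreements:** the wrist-camera fits of the fixture differed by 2–3 mm from the other two cameras, so I judged the final seating by touch. With the holder beside the fences the wrist fit was unreliable.

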